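# Put three mixed-up probe positioners back on their own docks

### The arm

A 7-joint arm with a two-finger parallel gripper is mounted at the origin on the work surface. World frame = base frame: x ahead of the robot, y to its left, z up, the work surface at z = 0. Lengths are in mm, angles in rad, forces in N, time in s.
With the tool pointing down it reaches from about 400 to 875 mm from the base axis. Payload 4.4 kg.
Tool frame: the origin (TCP) lies at the very end of the fingers, on their centre line; the grasp point (between the pads) lies 19 mm behind it; z points along the fingers, y is the direction in which the jaws open and shut (so a half turn about z gives the same grasp; the last joint's range is limited). The gripper opens to 85 mm and grips with 20 to 120 N. Pads are 22 mm wide; open, the fingers measure 114 mm over their backs; the gripper's body (76 mm by 85 mm) begins 54 mm behind the grasp point. The pads swing forward as they close: fully open they stand 13 mm farther back than shut.
Start: joints at [-1.225, 0.628, 0.038, 1.517, -0.027, 0.996, -0.02], TCP at [260.147, 595.686, 231.313] pointing down, gripper open.
Joint ranges: [-3.06, 3.06], [-0.37, 2.12], [-1.25, 1.32], [0.18, 2.47], [-1.1, 4.24], [0.23, 1.98], [-2.94, 2.94]. Speed limits (rad/s): [2.57, 2.57, 3.14, 3.14, 3.14, 3.14, 3.14].

### API

Orientations are given as [roll, pitch, yaw] about the fixed x, y, z axes, in that order (R = Rz(yaw) Ry(pitch) Rx(roll)).
In Python, from cell import ctrl, eyes gives the robot as it stands.
- The arm moves only by the tool move_arm, never from a script. Its argument "increments" is a list of rows, each a list of 6 numbers: the shift along the tool's x, y, z in cm, then the turn, a rotation vector about the tool's x, y, z in degrees. In form: [[x, y, z, wx, wy, wz], ...]. A call has 1 to 20 rows; each row is the pose to reach, as a shift and turn from the pose commanded when the call began, along the tool's axes at that moment; what a row does not reach only later rows make up. A row lasts 1/10 s, in which the tool goes at most 50 mm and 8.59 degrees, less where a joint would pass 70% of its speed; a pose out of reach is approached as far as the arm can. A call with a gripper value outside its range is refused whole. "grip" is the opening, from -1 (shut) to 1 (fully open), set as the call begins (left out, the last holds). The fingers move at their own pace and stop on an object; the grip force is fixed at half the most. Time passes only in rows, so rows that repeat a pose let the fingers close. It gives the time, the measured TCP pose, the force and the opening at its end, in the units of the state.
- ctrl.read_state(): the state, without advancing time (a new reading comes with each control period).
- eyes.get_image(name): name is "scene" or "top"; returns the picture (384x512x3 uint8, red, green, blue); there is no depth.
- eyes.calibration(name): a dict with "fx", "fy", "cx", "cy" (pixels), "pose" (4x4, takes a point from camera to world coordinates). Camera axes: x right, y up, looking along -z (the intrinsics and any distortion apply to the point x, -y, -z); pixel columns grow to the right and rows downward; lengths in mm; the calibration is good to about 2 mm. A picture is of the moment at which its call begins. calibration takes no time and is no camera call.
- ctrl.finish_job(): hands the job in, once; it reports no verdict.
The state is a dict: "clock": time; "qpos": joint angles; "qd": joint speeds; "tau": joint torques, N m; "eef_pos": TCP position; "tool_rot": TCP orientation; "force": force on the tool from outside, world axes, zero at the start; "torque": the same for the moment, N m; "width": finger opening in mm.
Only numpy, scipy, OpenCV 4.12 (cv2) and the standard library are available. Lean on these libraries where they do the work, as an engineer would, in place of code of your own. Each camera call takes 0.05 s, during which the arm holds its last target. There are 200 camera calls.

### The job

The three probe positioners stand on the wrong docks: put each one in the middle of the dock plate of its own colour (red on red, blue on blue, yellow on yellow). Clear the first dock by standing one positioner on the black parking pad for the time being, and finish with all three released and upright on their docks. Lower them onto their places instead of dropping them, do not tip them over, and leave the mug, the round white wafer box and the orange-lidded tip case where they are.

Things in the scene. Friction and masses are not known exactly. Their poses are not given: they have to be found in the camera images.
- pos_red: red probe positioner, loose, 0.28 kg, 84 mm tall, upright on another colour's dock. red base 64x50x14 mm; aluminium column 34 (x) by 32 (y) mm up to 68, red cap to 72, screw to 84. Grip the column's y faces, 50 mm up. Black arm 10 mm wide along +x to 62 mm from centre, 50 to 60 mm up, thin needle below it; screw along -x to 30 mm, 40 mm up. Origin: centre of underside; z up
- dock_red: red dock plate, fixed to the bench, flat, 100 mm (x) by 84 mm (y), 6 mm thick, no lip. Origin: centre of the underside on the bench, so its top is at z = 6 mm; z up. At the start a positioner of another colour stands on it and its red border shows around that.
- pos_blue: blue probe positioner, loose, 0.28 kg, 84 mm tall, upright on another colour's dock. blue base 64x50x14 mm; aluminium column 34 (x) by 32 (y) mm up to 68, blue cap to 72, screw to 84. Grip the column's y faces, 50 mm up. Black arm 10 mm wide along +x to 62 mm from centre, 50 to 60 mm up, thin needle below it; screw along -x to 30 mm, 40 mm up. Origin: centre of underside; z up
- dock_blue: blue dock plate, fixed to the bench, flat, 100 mm (x) by 84 mm (y), 6 mm thick, no lip. Origin: centre of the underside on the bench, so its top is at z = 6 mm; z up. At the start a positioner of another colour stands on it and its blue border shows around that.
- pos_yellow: yellow probe positioner, loose, 0.28 kg, 84 mm tall, upright on another colour's dock. yellow base 64x50x14 mm; aluminium column 34 (x) by 32 (y) mm up to 68, yellow cap to 72, screw to 84. Grip the column's y faces, 50 mm up. Black arm 10 mm wide along +x to 62 mm from centre, 50 to 60 mm up, thin needle below it; screw along -x to 30 mm, 40 mm up. Origin: centre of underside; z up
- dock_yellow: yellow dock plate, fixed to the bench, flat, 100 mm (x) by 84 mm (y), 6 mm thick, no lip. Origin: centre of the underside on the bench, so its top is at z = 6 mm; z up. At the start a positioner of another colour stands on it and its yellow border shows around that.
- park_pad: black rubber parking pad, fixed to the bench, flat, 100 mm (x) by 84 mm (y), 6 mm thick, no lip; empty at the start. Origin: centre of the underside on the bench; z up.
- mug: white mug, bystander, 76 mm across, 85 mm tall, handle at its +y side, loose. Origin: centre of the underside.
- wafer_box: white round wafer box, like a flat lidded tin, bystander, 78 mm across, 24 mm tall, loose. Origin: centre of the underside.
- tip_case: small black case with an orange lid, bystander, 75 x 55 x 32 mm, loose. Origin: centre of the underside.

How it is judged (in metres and radians):
On the way:
1. one positioner stands, released and upright, on the black parking pad (centre within 30 mm of the pad's centre) (((horizontal distance between pos_red and park_pad below 0.03 m and z of pos_red in the frame of park_pad between 0.002 and 0.01 m and angle between pos_red's own z axis and vertical below 0.1 rad and linear speed of pos_red below 0.02 m/s and contact force between pos_red and the fingers below 0.1 N) or (horizontal distance between pos_blue and park_pad below 0.03 m and z of pos_blue in the frame of park_pad between 0.002 and 0.01 m and angle between pos_blue's own z axis and vertical below 0.1 rad and linear speed of pos_blue below 0.02 m/s and contact force between pos_blue and the fingers below 0.1 N) or (horizontal distance between pos_yellow and park_pad below 0.03 m and z of pos_yellow in the frame of park_pad between 0.002 and 0.01 m and angle between pos_yellow's own z axis and vertical below 0.1 rad and linear speed of pos_yellow below 0.02 m/s and contact force between pos_yellow and the fingers below 0.1 N))), for 0.2 s.
At the end, for the whole second after the job is handed in: Each positioner stands upright (within 0.1 rad), released and at rest on the dock plate of its own colour, its centre within 15 mm of the plate's centre (horizontal distance between pos_red and dock_red below 0.015 m and z of pos_red in the frame of dock_red between 0.002 and 0.01 m and angle between each of pos_red, pos_blue, pos_yellow's own z axis and vertical below 0.1 rad and linear speed of each of pos_red, pos_blue, pos_yellow below 0.02 m/s and contact force between each of pos_red, pos_blue, pos_yellow and the fingers below 0.1 N and horizontal distance between pos_blue and dock_blue below 0.015 m and z of pos_blue in the frame of dock_blue between 0.002 and 0.01 m and horizontal distance between pos_yellow and dock_yellow below 0.015 m and z of pos_yellow in the frame of dock_yellow between 0.002 and 0.01 m); the robot touches nothing.
It fails at once if a positioner is tipped by more than 0.6 rad (angle between any of pos_red, pos_blue, pos_yellow's own z axis and vertical above 0.6 rad).
It fails at once if a positioner is dropped (moves faster than 0.4 m/s while the fingers do not touch it, a fall of about 10 mm) ((linear speed of pos_red above 0.4 m/s and contact force between pos_red and the fingers below 0.1 N) or (linear speed of pos_blue above 0.4 m/s and contact force between pos_blue and the fingers below 0.1 N) or (linear speed of pos_yellow above 0.4 m/s and contact force between pos_yellow and the fingers below 0.1 N)).
It fails at once if the mug, wafer box or tip case is moved by more than 20 mm (distance of any of mug, wafer_box, tip_case from where it was at the start of the episode above 0.02 m).
It also fails if it takes over 104 s, if anything falls off the work surface, if the arm or the gripper's body presses on something with over 40 N, if the wrist force passes 120 N, or if a joint passes its speed limit or range.

## Working session

There is one attempt and no reset: what is moved stays moved. The work goes in short steps, Python scripts to look and compute and a tool call to move; the robot and the scene stay as the last step left them, time stands still between calls to the robot, and variables do not carry over. Pictures are saved under pics/ and viewed, about 12 in all and at most 16, crops included, and the job is handed in when it is done.

Besides the shell and the picture viewer there is one more tool, called after ">>>" in YAML: its name, and indented under it one key for each argument. move_arm: Moves the arm, as the interface text tells. Its arguments: {"type":"object","properties":{"increments":{"type":"array","items":{"type":"array","items":{"type":"number"}}},"grip":{"type":"number"}},"required":["increments"]}

```bash
ls; mkdir -p pics; python3 - <<'E'
from cell import ctrl, eyes
import cv2
print(ctrl.read_state())
for n in("top","scene"):
    cv2.imwrite(f"pics/{n}0.png",eyes.get_image(n)[:,:,::-1]); print(n,eyes.calibration(n))
E
```

```text
pics
{'clock': 0.0, 'qpos': array([-1.22480484,  0.62935037,  0.03846488,  1.51835394, -0.02701083,
        0.99624997, -0.02004256]), 'qd': array([-0.00066212,  0.00025042,  0.0013996 ,  0.00143617, -0.00163062,
       -0.00132051, -0.00086445]), 'tau': array([-7.65459081e-04, -5.63388312e+01,  1.22620672e+00, -1.93443328e+01,
        1.09664927e-02,  1.03984354e-02,  4.19750540e-05]), 'eef_pos': array([259.90540705, 595.12054693, 230.39122094]), 'tool_rot': array([-3.13974989e+00,  2.84422034e-05,  2.72973451e+00]), 'force': array([-0.04352821,  0.20880366,  0.40671455]), 'torque': array([ 0.00246927, -0.0437217 , -0.00892943]), 'width': 85.2901297824342}
top {'fx': 484.9000357108498, 'fy': 484.9000357108498, 'cx': 263.6265790817812, 'cy': 189.3903637469938, 'pose': array([[ 3.09418061e-03,  9.92735370e-01, -1.20278471e-01,
         4.03390952e+02],
       [-9.99753511e-01,  4.26617899e-04, -2.21976487e-02,
        -7.94292014e+00],
       [-2.19850781e-02,  1.20317507e-01,  9.92491992e-01,
         1.26808539e+03],
       [ 0.00000000e+00,  0.00000000e+00,  0.00000000e+00,
         1.00000000e+00]])}
scene {'fx': 425.5316539221861, 'fy': 425.5316539221861, 'cx': 260.5805436744543, 'cy': 190.79769582265072, 'pose': array([[-6.39860125e-01, -4.30356180e-01,  6.36688761e-01,
         1.22046552e+03],
       [ 7.68460763e-01, -3.65705166e-01,  5.25097884e-01,
         5.44010659e+02],
       [ 6.86124986e-03,  8.25259529e-01,  5.64711992e-01,
         6.29819072e+02],
       [ 0.00000000e+00,  0.00000000e+00,  0.00000000e+00,
         1.00000000e+00]])}
```

View pics/top0.png

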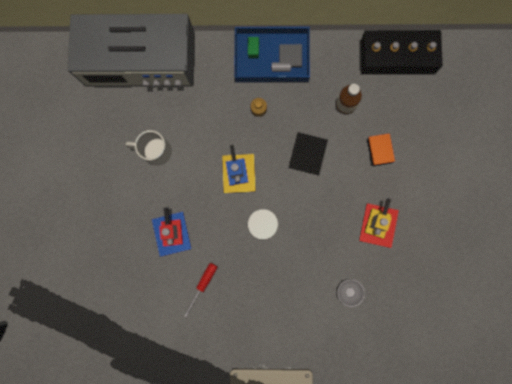

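View pics/scene0.png

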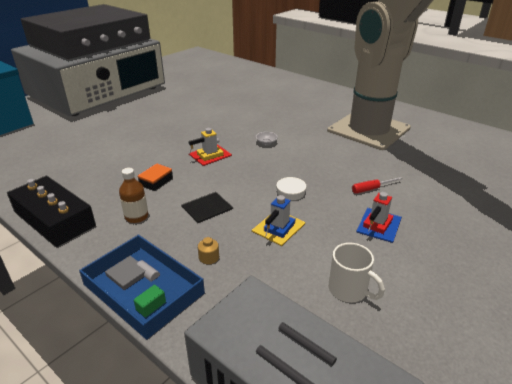

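```bash
cat > h.py <<'E'
from cell import ctrl, eyes
import cv2, numpy as np
from scipy.optimize import minimize
S=4
def proj(n,P):
    c=eyes.calibration(n);T=np.linalg.inv(c["pose"]);p=np.asarray(P,float)@T[:3,:3].T+T[:3,3]
    return np.stack([c["cx"]-c["fx"]*p[:,0]/p[:,2],c["cy"]+c["fy"]*p[:,1]/p[:,2]],1)
def unproj(n,uv,z):
    c=eyes.calibration(n);T=c["pose"];d=np.array([(uv[0]-c["cx"])/c["fx"],-(uv[1]-c["cy"])/c["fy"],-1])@T[:3,:3].T
    return (T[:3,3]+d*(z-T[2,3])/d[2])
def masks(im):
    h=cv2.cvtColor(im,cv2.COLOR_RGB2HSV);H,s,v=[h[...,i].astype(int) for i in range(3)]
    ok=(s>130)&(v>60)
    return {"red":ok&((H<5)|(H>172)),"blue":ok&(H>105)&(H<130),"yellow":ok&(H>20)&(H<35)}
def box(x0,x1,y0,y1,z0,z1): return np.array([(x,y,z) for x in(x0,x1) for y in(y0,y1) for z in(z0,z1)],float)
PARTS=[(box(-32,32,-25,25,0,14),1),(box(-17,17,-16,16,14,68),0),(box(-30,-17,-4,4,36,44),0),(box(17,62,-5,5,50,60),0),(box(-17,17,-16,16,68,72),1),(box(-5,5,-5,5,72,84),0)]
def render(n,q,parts,z0,shape=(384,512)):
    m=np.zeros((shape[0]*S,shape[1]*S),np.uint8);c,s=np.cos(q[2]),np.sin(q[2])
    for B,col in parts:
        P=B@np.array([[c,s,0],[-s,c,0],[0,0,1]])+[q[0],q[1],z0]
        cv2.fillConvexPoly(m,cv2.convexHull(np.round((proj(n,P)+.5)*S).astype(np.int32)),col)
    return cv2.resize(m.astype(np.float32),shape[::-1],interpolation=cv2.INTER_AREA)
def fit(n,mask,q0,parts,z0,ign=None):
    m=mask.astype(np.float32)
    f=lambda p:np.abs(render(n,[q0[0]+p[0],q0[1]+p[1],q0[2]+p[2]/50],parts,z0)-m).sum()
    best=min((minimize(f,g,method="Nelder-Mead",options=dict(initial_simplex=np.array(g)+np.array([[0,0,0],[12,0,0],[0,12,0],[0,0,10.]]),xatol=.2,fatol=.2)) for g in([0,0,0],[5,5,5],[-5,-5,-8.])),key=lambda r:r.fun)
    p=best.x; return np.array([q0[0]+p[0],q0[1]+p[1],q0[2]+p[2]/50]),best.fun
PLATE=[(box(-50,50,-42,42,0,6),1)]
def win(mask,uv,r=40):
    m=np.zeros_like(mask);u,v=int(uv[0]),int(uv[1]);m[v-r:v+r,u-r:u+r]=mask[v-r:v+r,u-r:u+r];return m
E
python3 - <<'E'
from h import *
im=eyes.get_image("top");M=masks(im)
C={"blue":((172,234),"red"),"yellow":((238,173),"blue"),"red":((379,226),"yellow")}
for d,(uv,p) in C.items():
    # plate: hull of dock-colour
    m=win(M[d],uv,35);pts=np.argwhere(m)[:,::-1].astype(np.int32)
    r=cv2.minAreaRect(pts); full=np.zeros(m.shape,np.uint8);cv2.fillConvexPoly(full,cv2.convexHull(pts),1)
    x,y,_=unproj("top",r[0],6)
    m2=win(M[p],uv,35);a=np.argwhere(m2)[:,::-1].mean(0)
    bx=unproj("top",a,20)
    g=[fit("top",full,[x,y,t],PLATE,0) for t in(-.2,.2)];g=min(g,key=lambda t:t[1]);print(d,"dock",g[0].round(2),g[1],full.sum(),r)
    g=[fit("top",m2,[bx[0],bx[1],t],PARTS,6) for t in(-.3,0,.3)];g=min(g,key=lambda t:t[1]);print("  pos",p,g[0].round(2),g[1],m2.sum())
h=cv2.cvtColor(im,cv2.COLOR_RGB2GRAY);m=win(h<40,(309,154),27)
for t in(-.3,-.1):print("pad",fit("top",m,[*unproj("top",(309,154),6)[:2],t],PLATE,0),m.sum())
for n,uv,z in(("mug",(150,146),85),("wafer",(263,224),24),("tip",(381,150),32)):print(n,unproj("top",uv,z))
b=im[100:270,120:420,::-1];cv2.imwrite("pics/crop.png",cv2.resize(b,(780,442),interpolation=cv2.INTER_CUBIC))
E
```

```text
blue dock [4.4012e+02 2.6194e+02 2.5000e-01] 65.375 1200 ((171.01571655273438, 233.76919555664062), (37.40964126586914, 31.248573303222656), 77.19573211669922)Traceback (most recent call last):
  File "<stdin>", line 12, in <module>
  File "h.py", line 26, in fit
    best=min((minimize(f,g,method="Nelder-Mead",options=dict(initial_simplex=np.array(g)+np.array([[0,0,0],[12,0,0],[0,12,0],[0,0,10.]]),xatol=.2,fatol=.2)) for g in([0,0,0],[5,5,5],[-5,-5,-8.])),key=lambda r:r.fun)
  File "h.py", line 26, in <genexpr>
    best=min((minimize(f,g,method="Nelder-Mead",options=dict(initial_simplex=np.array(g)+np.array([[0,0,0],[12,0,0],[0,12,0],[0,0,10.]]),xatol=.2,fatol=.2)) for g in([0,0,0],[5,5,5],[-5,-5,-8.])),key=lambda r:r.fun)
              ~~~~~~~~^^^^^^^^^^^^^^^^^^^^^^^^^^^^^^^^^^^^^^^^^^^^^^^^^^^^^^^^^^^^^^^^^^^^^^^^^^^^^^^^^^^^^^^^^^^^^^^^^^^^^^^^^^^^^^^^^^^^^^^^^^^^^^^^^^^^^^
    res = _minimize_neldermead(fun, x0, args, callback, bounds=bounds,
                               **options)
    fsim[k] = func(sim[k])
              ~~~~^^^^^^^^
    fx = function(np.copy(x), *(wrapper_args + args))
  File "h.py", line 25, in <lambda>
    f=lambda p:np.abs(render(n,[q0[0]+p[0],q0[1]+p[1],q0[2]+p[2]/50],parts,z0)-m).sum()
                      ~~~~~~^^^^^^^^^^^^^^^^^^^^^^^^^^^^^^^^^^^^^^^^^^^^^^^^^^
  File "h.py", line 21, in render
    cv2.fillConvexPoly(m,cv2.convexHull(np.round((proj(n,P)+.5)*S).astype(np.int32)),col)
                                                  ~~~~^^^^^
  File "h.py", line 6, in proj
    c=eyes.calibration(n);T=np.linalg.inv(c["pose"]);p=np.asarray(P,float)@T[:3,:3].T+T[:3,3]
ValueError: time passes only in moves, steps and waits
```

```bash
sed -i 's/^S=4/S=4\nCAL={n:eyes.calibration(n) for n in("top","scene")}/; s/c=eyes.calibration(n);/c=CAL[n];/' h.py
cat > meas.py <<'E'
from h import *
im=eyes.get_image("top");M=masks(im)
C={"blue":((172,234),"red"),"yellow":((238,173),"blue"),"red":((379,226),"yellow")}
for d,(uv,p) in C.items():
    m=win(M[d],uv,35);pts=np.argwhere(m)[:,::-1].astype(np.int32)
    r=cv2.minAreaRect(pts); full=np.zeros(m.shape,np.uint8);cv2.fillConvexPoly(full,cv2.convexHull(pts),1)
    x,y,_=unproj("top",r[0],6)
    m2=win(M[p],uv,35);a=np.argwhere(m2)[:,::-1].mean(0)
    bx=unproj("top",a,20)
    g=[fit("top",full,[x,y,t],PLATE,0) for t in(-.2,.2)];g=min(g,key=lambda t:t[1]);print(d,"dock",g[0].round(2),g[1],full.sum())
    g=[fit("top",m2,[bx[0],bx[1],t],PARTS,6) for t in(-.3,0,.3)];g=min(g,key=lambda t:t[1]);print("  pos",p,g[0].round(2),g[1],m2.sum())
h=cv2.cvtColor(im,cv2.COLOR_RGB2GRAY);m=win(h<40,(309,154),27)
for t in(-.3,-.1):print("pad",fit("top",m,[*unproj("top",(309,154),6)[:2],t],PLATE,0),m.sum())
for n,uv,z in(("mug",(150,146),85),("wafer",(263,224),24),("tip",(381,150),32)):print(n,unproj("top",uv,z))
b=im[100:270,120:420,::-1];cv2.imwrite("pics/crop.png",cv2.resize(b,(780,442),interpolation=cv2.INTER_CUBIC))
E
python3 meas.py
```

```text
blue dock [4.4013e+02 2.6204e+02 2.5000e-01] 67.625 1198
  pos red [4.4343e+02 2.5867e+02 1.0000e-01] 133.5625 327
yellow dock [6.0076e+02 8.7170e+01 6.0000e-02] 43.0 1245
  pos blue [6.0299e+02 9.1530e+01 2.6000e-01] 200.4375 206
red dock [ 4.6376e+02 -2.7747e+02 -2.2000e-01] 43.8125 1310
  pos yellow [ 4.6849e+02 -2.7182e+02 -2.5000e-01] 147.5 309
pad (array([ 6.52061079e+02, -9.64328646e+01, -2.97350042e-01]), np.float64(192.8125)) 1016
pad (array([ 6.52826320e+02, -9.58550107e+01, -2.44731084e-01]), np.float64(192.625)) 1016
mug [655.8439328  302.80759963  85.        ]
wafer [464.80684918  21.21150899  24.        ]
tip [ 655.69146456 -282.8795024    32.        ]
```

View pics/crop.png

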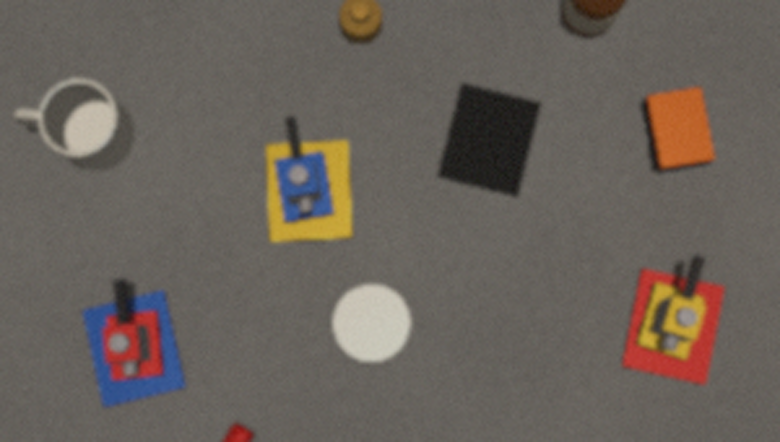

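```bash
cat >> h.py <<'E'
def overlay(n,im,q,z0,uv,r=24,k=5.4,draw=True):
    o=cv2.resize(im[int(uv[1])-r:int(uv[1])+r,int(uv[0])-r:int(uv[0])+r,::-1],None,fx=k,fy=k,interpolation=cv2.INTER_CUBIC)
    c,s=np.cos(q[2]),np.sin(q[2])
    for B,_ in PARTS if draw else []:
        P=B@np.array([[c,s,0],[-s,c,0],[0,0,1]])+[q[0],q[1],z0]
        uvp=(proj(n,P)+.5-[int(uv[0])-r,int(uv[1])-r])*k
        cv2.polylines(o,[cv2.convexHull(uvp.astype(np.int32))],True,(0,255,0),1)
    return o
E
python3 - <<'E'
from h import *
im=eyes.get_image("top")
L=[([443.4,258.7,.10],(172,230)),([603,91.5,.15],(238,168)),([468.5,-271.8,-.2],(381,222))]
cv2.imwrite("pics/ov.png",np.vstack([np.hstack([overlay("top",im,q,6,uv,draw=d) for q,uv in L]) for d in(0,1)]))
E
```

```text
(no output)
```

View pics/ov.png

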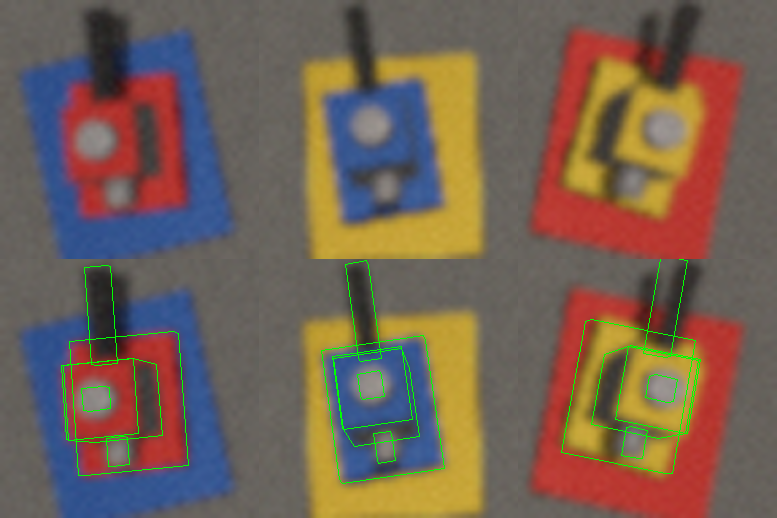

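```bash
cat > d.py <<'E'
import sys,numpy as np
from cell import ctrl
s=ctrl.read_state();x,y,z,yaw=map(float,sys.argv[1:5])
from scipy.spatial.transform import Rotation as R
r0=R.from_euler("xyz",s["tool_rot"]);r1=R.from_euler("xyz",[np.pi,0,yaw])
print("inc",(r0.inv().apply(np.array([x,y,z])-s["eef_pos"])/10).round(2),np.degrees((r0.inv()*r1).as_rotvec()).round(1))
print(s["clock"],s["eef_pos"].round(1),s["tool_rot"].round(3),s["width"].round(1),s["force"].round(1),s["qpos"].round(2))
E
python3 d.py 603 91.5 200 3.29
```

```text
inc [-51.6  -32.45   3.11] [ -0.   -0.  -32.1]Traceback (most recent call last):
  File "d.py", line 7, in <module>
    print(s["clock"],s["eef_pos"].round(1),s["tool_rot"].round(3),s["width"].round(1),s["force"].round(1),s["qpos"].round(2))
                                                                  ^^^^^^^^^^^^^^^^
AttributeError: 'float' object has no attribute 'round'
```

>>> move_arm:
  increments:
    - [-5,-3.1,0.3,0,0,-3]
    - [-13,-8.1,0.8,0,0,-8]
    - [-21,-13,1.2,0,0,-13]
    - [-29,-18,1.7,0,0,-18]
    - [-37,-23,2.2,0,0,-23]
    - [-45,-28,2.7,0,0,-28]
    - [-49,-31,3,0,0,-31]
    - [-51.6,-32.4,3.1,0,0,-32.1]
    - [-51.6,-32.4,3.1,0,0,-32.1]
    - [-51.6,-32.4,3.1,0,0,-32.1]
    - [-51.6,-32.4,3.1,0,0,-32.1]
    - [-51.6,-32.4,3.1,0,0,-32.1]
    - [-51.6,-32.4,3.1,0,0,-32.1]
    - [-51.6,-32.4,3.1,0,0,-32.1]
  grip: 1

```text
clock: 1.65
eef_pos: [604.2, 89.1, 199.8]
tool_rot: [-3.14, -0.0, -2.998]
force: [0.1, 1.7, 0.2]
width: 85.0
```

```bash
sed -i 's/s\["width"\].round(1)/s["width"]/' d.py; python3 d.py 603 91.5 36 3.29; python3 - <<'E'
from h import *
cv2.imwrite("pics/a1.png",cv2.resize(eyes.get_image("scene")[150:270,200:400,::-1],(780,468)))
E
```

```text
inc [ 0.08  0.28 16.38] [-0.1 -0.  -0.3]
1.65 [604.2  89.1 199.8] [-3.14  -0.    -2.998] 85.04374049447483 [0.1 1.7 0.2] [-0.12  0.61 -0.11  1.66  0.08  0.88  1.45]
```

View pics/a1.png

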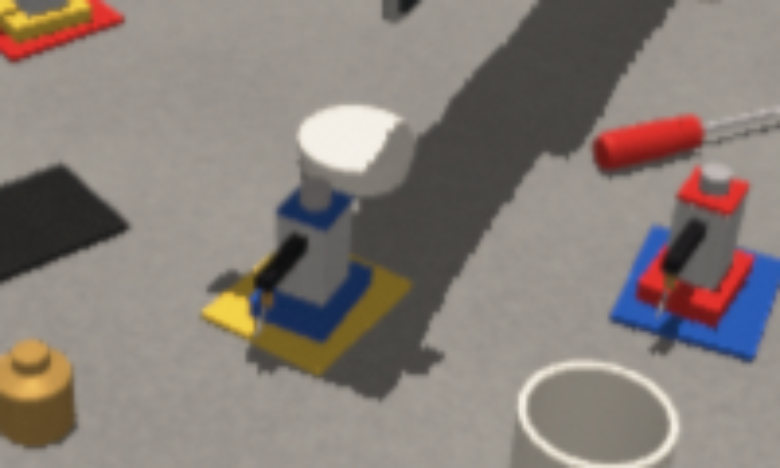

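>>> move_arm:
  increments:
    - [0.1,0.25,3,0,0,0]
    - [0.1,0.25,6,0,0,0]
    - [0.1,0.25,9,0,0,0]
    - [0.1,0.25,11,0,0,0]
    - [0.1,0.25,13,0,0,0]
    - [0.1,0.25,14.5,0,0,0]
    - [0.1,0.25,15.5,0,0,0]
    - [0.1,0.25,16.4,0,0,0]
    - [0.1,0.25,16.4,0,0,0]
    - [0.1,0.25,16.4,0,0,0]
    - [0.1,0.25,16.4,0,0,0]

```text
clock: 2.8
eef_pos: [602.6, 94.6, 37.1]
tool_rot: [3.142, 0.001, -2.993]
force: [0.3, -0.1, 0.1]
width: 85.8
```

```bash
python3 d.py 603 91.5 36 3.29; python3 - <<'E'
from h import *
cv2.imwrite("pics/a2.png",cv2.resize(eyes.get_image("scene")[110:270,200:400,::-1],(700,560)))
E
```

```text
inc [ 0.01 -0.32  0.11] [ 0.   0.1 -0. ]
2.8 [602.6  94.6  37.1] [ 3.142e+00  1.000e-03 -2.993e+00] 85.77355284386539 [ 0.3 -0.1  0.1] [-0.15  0.83 -0.08  1.77  0.12  0.55  1.41]
```

View pics/a2.png

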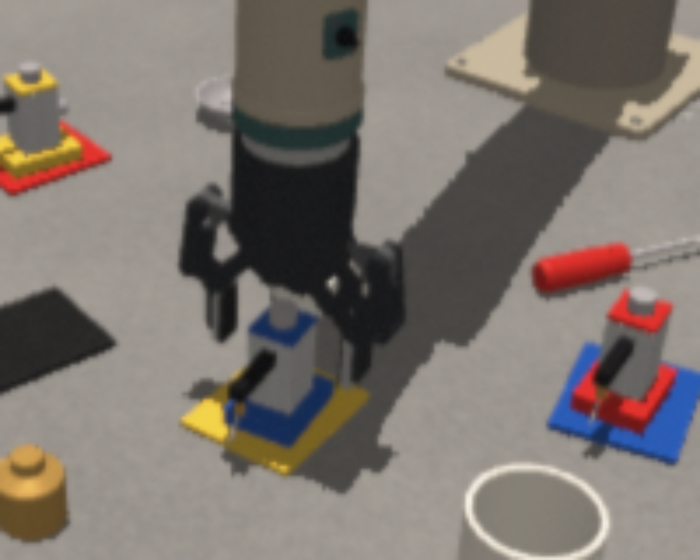

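>>> move_arm:
  increments:
    - [0,-0.3,0,0,0,0]
    - [0,-0.3,0,0,0,0]
    - [0,-0.3,0,0,0,0]

```text
clock: 3.15
eef_pos: [602.5, 91.3, 36.5]
tool_rot: [-3.142, 0.0, -2.994]
force: [-0.6, -0.2, 0.4]
width: 85.5
```

>>> move_arm:
  increments:
    - [0,0,0,0,0,0]
    - [0,0,0,0,0,0]
    - [0,0,0,0,0,0]
    - [0,0,0,0,0,0]
    - [0,0,0,0,0,0]
    - [0,0,0,0,0,0]
    - [0,0,0,0,0,0]
    - [0,0,0,0,0,0]
    - [0,0,0,0,0,0]
    - [0,0,0,0,0,0]
  grip: -1

```text
clock: 4.15
eef_pos: [602.5, 91.6, 36.4]
tool_rot: [3.142, 0.0, -2.993]
force: [-0.7, -0.6, 3.0]
width: 31.2
```

```bash
python3 d.py 652 -96 140 2.89
```

```text
inc [ -2.13 -19.29 -10.36] [ 0.   0.  22.9]
4.15 [602.5  91.6  36.4] [ 3.142  0.    -2.993] 31.20344026069447 [-0.7 -0.6  3. ] [-0.15  0.83 -0.08  1.77  0.12  0.55  1.42]
```

>>> move_arm:
  increments:
    - [0,0,-1,0,0,0]
    - [0,0,-3,0,0,0]
    - [0,0,-5.5,0,0,0]
    - [0,0,-8,0,0,0]
    - [0,0,-10,0,0,0]
    - [-0.1,-1,-10.4,0,0,1]
    - [-0.4,-3.5,-10.4,0,0,4]
    - [-0.7,-6.5,-10.4,0,0,8]
    - [-1.1,-9.5,-10.4,0,0,12]
    - [-1.4,-12.5,-10.4,0,0,16]
    - [-1.8,-15.5,-10.4,0,0,19]
    - [-2,-18,-10.4,0,0,22]
    - [-2.1,-19.3,-10.4,0,0,22.9]
    - [-2.1,-19.3,-10.4,0,0,22.9]
    - [-2.1,-19.3,-10.4,0,0,22.9]
    - [-2.1,-19.3,-10.4,0,0,22.9]
    - [-2.1,-19.3,-10.4,0,0,22.9]

```text
clock: 5.85
eef_pos: [651.7, -93.9, 140.3]
tool_rot: [3.14, -0.001, 2.893]
force: [-0.2, 0.3, -2.3]
width: 31.4
```

```bash
python3 d.py 652 -96 37 2.89
```

```text
inc [-0.09 -0.2  10.33] [ 0.1 -0.   0.2]
5.85 [651.7 -93.9 140.3] [ 3.140e+00 -1.000e-03  2.893e+00] 31.363138352193822 [-0.2  0.3 -2.3] [ 0.11  0.74 -0.01  1.58  0.01  0.83  1.41]
```

>>> move_arm:
  increments:
    - [-0.1,-0.1,2,0,0,0]
    - [-0.1,-0.1,4.5,0,0,0]
    - [-0.1,-0.1,7,0,0,0]
    - [-0.1,-0.1,8.5,0,0,0]
    - [-0.1,-0.1,9.4,0,0,0]
    - [-0.1,-0.1,9.9,0,0,0]
    - [-0.1,-0.1,10.2,0,0,0]
    - [-0.1,-0.1,10.3,0,0,0]
    - [-0.1,-0.1,10.3,0,0,0]
    - [-0.1,-0.1,10.3,0,0,0]
    - [-0.1,-0.1,10.3,0,0,0]

```text
clock: 6.95
eef_pos: [652.8, -97.5, 37.8]
tool_rot: [3.141, 0.001, 2.89]
force: [-0.2, 0.2, -2.9]
width: 31.1
```

```bash
python3 d.py 652 -96 37 2.89;  python3 - <<'E'
from h import *
cv2.imwrite("pics/a3.png",cv2.resize(eyes.get_image("scene")[90:250,110:310,::-1],(700,560)))
E
```

```text
inc [0.11 0.13 0.08] [0.  0.1 0. ]
6.95 [652.8 -97.5  37.8] [3.141e+00 1.000e-03 2.890e+00] 31.148746774191313 [-0.2  0.2 -2.9] [ 0.11  0.88 -0.01  1.62  0.02  0.64  1.41]
```

View pics/a3.png

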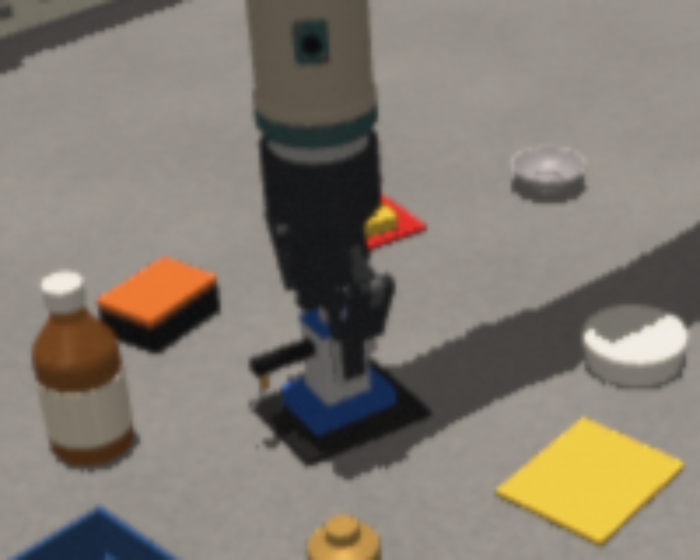

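Blue hangs about 1 mm above the pad (force still −2.9 N). I'll lower it slightly until the force shows contact.

>>> move_arm:
  increments:
    - [0,0,0.05,0,0,0]
    - [0,0,0.1,0,0,0]
    - [0,0,0.15,0,0,0]
    - [0,0,0.15,0,0,0]
    - [0,0,0.15,0,0,0]

```text
clock: 7.5
eef_pos: [652.5, -97.4, 36.4]
tool_rot: [3.142, 0.0, 2.89]
force: [-2.9, -0.3, 5.0]
width: 31.3
```

Contact (+5 N). Release, then rise.

>>> move_arm:
  increments:
    - [0,0,0,0,0,0]
    - [0,0,0,0,0,0]
    - [0,0,0,0,0,0]
    - [0,0,0,0,0,0]
    - [0,0,0,0,0,0]
    - [0,0,0,0,0,0]
    - [0,0,0,0,0,0]
    - [0,0,0,0,0,0]
    - [0,0,-1,0,0,0]
    - [0,0,-4,0,0,0]
    - [0,0,-8,0,0,0]
    - [0,0,-12,0,0,0]
    - [0,0,-14,0,0,0]
    - [0,0,-14,0,0,0]
    - [0,0,-14,0,0,0]
    - [0,0,-14,0,0,0]
  grip: 1

```text
clock: 9.1
eef_pos: [651.4, -97.2, 174.7]
tool_rot: [-3.141, -0.002, 2.89]
force: [0.4, 0.1, -0.1]
width: 85.5
```

```bash
python3 d.py 468.5 -273 176 2.91
```

```text
inc [ 13.35 -21.57  -0.09] [-0.  -0.1 -1.1]
9.1 [651.4 -97.2 174.7] [-3.141e+00 -2.000e-03  2.890e+00] 85.53052124115 [ 0.4  0.1 -0.1] [ 0.11  0.7  -0.01  1.54  0.01  0.9   1.42]
```

>>> move_arm:
  increments:
    - [1,-1.6,0,0,0,0]
    - [3,-4.8,0,0,0,0]
    - [5.3,-8.5,0,0,0,0]
    - [7.7,-12.4,0,0,0,0]
    - [10,-16.2,0,0,0,-1]
    - [12,-19.4,0,0,0,-1]
    - [13,-21,0,0,0,-1]
    - [13.4,-21.6,0,0,0,-1]
    - [13.4,-21.6,0,0,0,-1]
    - [13.4,-21.6,0,0,0,-1]
    - [13.4,-21.6,0,0,0,-1]
    - [13.4,-21.6,0,0,0,-1]
    - [13.4,-21.6,0,0,0,-1]

```text
clock: 10.4
eef_pos: [469.6, -272.6, 175.7]
tool_rot: [3.141, 0.0, 2.909]
force: [-0.3, 0.7, -0.5]
width: 85.0
```

```bash
python3 d.py 468.5 -273 36.5 2.91
```

```text
inc [ 0.09 -0.07 13.92] [ 0.  0. -0.]
10.4 [ 469.6 -272.6  175.7] [3.141 0.    2.909] 85.01323737188753 [-0.3  0.7 -0.5] [ 0.5   0.55 -0.04  1.88  0.03  0.72  1.78]
```

>>> move_arm:
  increments:
    - [0.1,0,2,0,0,0]
    - [0.1,0,5,0,0,0]
    - [0.1,0,8,0,0,0]
    - [0.1,0,10.5,0,0,0]
    - [0.1,0,12.5,0,0,0]
    - [0.1,0,13.5,0,0,0]
    - [0.1,0,13.9,0,0,0]
    - [0.1,0,13.9,0,0,0]
    - [0.1,0,13.9,0,0,0]
    - [0.1,0,13.9,0,0,0]

```text
clock: 11.4
eef_pos: [468.6, -273.5, 37.8]
tool_rot: [-3.141, 0.002, 2.908]
force: [0.3, 0.3, -0.2]
width: 85.2
```

```bash
python3 d.py 468.5 -273 36.5 2.91;  python3 - <<'E'
from h import *
cv2.imwrite("pics/a4.png",cv2.resize(eyes.get_image("scene")[50:210,110:310,::-1],(700,560)))
E
```

```text
inc [0.02 0.04 0.13] [-0.   0.1 -0.1]
11.4 [ 468.6 -273.5   37.8] [-3.141e+00  2.000e-03  2.908e+00] 85.16968351767676 [ 0.3  0.3 -0.2] [ 0.49  0.77 -0.03  1.96  0.05  0.41  1.77]
```

View pics/a4.png

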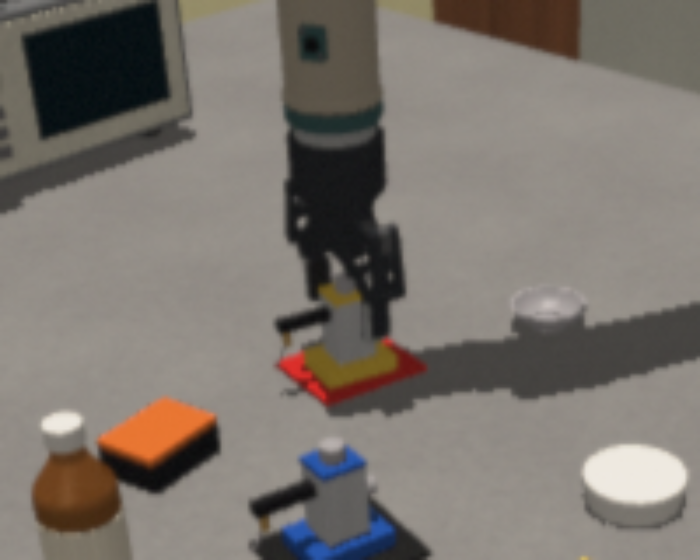

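>>> move_arm:
  increments:
    - [0,0,0,0,0,0]
    - [0,0,0,0,0,0]
    - [0,0,0,0,0,0]
    - [0,0,0,0,0,0]
    - [0,0,0,0,0,0]
    - [0,0,0,0,0,0]
    - [0,0,0,0,0,0]
    - [0,0,0,0,0,0]
    - [0,0,0,0,0,0]
    - [0,0,0,0,0,0]
  grip: -1

```text
clock: 12.45
eef_pos: [468.0, -273.1, 37.1]
tool_rot: [-3.142, 0.0, 2.908]
force: [-1.9, 0.5, 5.8]
width: 32.2
```

```bash
python3 d.py 601 87 140 3.14
```

```text
inc [ -4.6   38.11 -10.3 ] [ -0.    0.  -13.3]
12.45 [ 468.  -273.1   37.1] [-3.142  0.     2.908] 32.21373906595013 [-1.9  0.5  5.8] [ 0.49  0.77 -0.03  1.96  0.05  0.41  1.77]
```

>>> move_arm:
  increments:
    - [0,0,-1,0,0,0]
    - [0,0,-3,0,0,0]
    - [0,0,-6,0,0,0]
    - [0,0,-8.5,0,0,0]
    - [0,0,-10,0,0,0]
    - [-0.2,1.5,-10.3,0,0,-0.5]
    - [-0.5,4.5,-10.3,0,0,-1.5]
    - [-1,8.5,-10.3,0,0,-3]
    - [-1.5,12.5,-10.3,0,0,-4.5]
    - [-2,16.5,-10.3,0,0,-6]
    - [-2.5,20.5,-10.3,0,0,-7.5]
    - [-3,24.5,-10.3,0,0,-9]
    - [-3.4,28.5,-10.3,0,0,-10.5]
    - [-3.9,32.5,-10.3,0,0,-12]
    - [-4.3,35.5,-10.3,0,0,-13]
    - [-4.5,37.4,-10.3,0,0,-13.3]
    - [-4.6,38.1,-10.3,0,0,-13.3]
    - [-4.6,38.1,-10.3,0,0,-13.3]
    - [-4.6,38.1,-10.3,0,0,-13.3]
    - [-4.6,38.1,-10.3,0,0,-13.3]

```text
clock: 14.45
eef_pos: [600.5, 84.4, 139.7]
tool_rot: [-3.14, -0.001, 3.137]
force: [0.1, -0.0, -2.6]
width: 32.5
```

```bash
python3 d.py 601 87 37 3.14
```

```text
inc [-0.06  0.28 10.27] [-0.1 -0.  -0.2]
14.45 [600.5  84.4 139.7] [-3.140e+00 -1.000e-03  3.137e+00] 32.489960649345726 [ 0.1 -0.  -2.6] [-0.16  0.68 -0.05  1.73  0.05  0.74  1.34]
```

>>> move_arm:
  increments:
    - [0,0.1,2,0,0,0]
    - [0,0.1,4.5,0,0,0]
    - [0,0.1,7,0,0,0]
    - [0,0.1,8.5,0,0,0]
    - [0,0.1,9.4,0,0,0]
    - [0,0.1,9.9,0,0,0]
    - [0,0.1,10.1,0,0,0]
    - [0,0.1,10.2,0,0,0]
    - [0,0.1,10.2,0,0,0]
    - [0,0.1,10.2,0,0,0]

```text
clock: 15.45
eef_pos: [601.4, 88.1, 38.4]
tool_rot: [3.141, 0.001, 3.14]
force: [-0.5, 0.2, -1.3]
width: 32.0
```

>>> move_arm:
  increments:
    - [0,0,0.05,0,0,0]
    - [0,0,0.1,0,0,0]
    - [0,0,0.1,0,0,0]
    - [0,0,0.1,0,0,0]

```text
clock: 15.85
eef_pos: [601.2, 88.0, 37.1]
tool_rot: [3.141, 0.0, 3.14]
force: [-0.2, 0.2, 0.9]
width: 32.3
```

Contact at the same height as at pickup, so I'll release and rise.

>>> move_arm:
  increments:
    - [0,0,0,0,0,0]
    - [0,0,0,0,0,0]
    - [0,0,0,0,0,0]
    - [0,0,0,0,0,0]
    - [0,0,0,0,0,0]
    - [0,0,0,0,0,0]
    - [0,0,0,0,0,0]
    - [0,0,0,0,0,0]
    - [0,0,-1,0,0,0]
    - [0,0,-4,0,0,0]
    - [0,0,-8,0,0,0]
    - [0,0,-12,0,0,0]
    - [0,0,-14,0,0,0]
    - [0,0,-14,0,0,0]
    - [0,0,-14,0,0,0]
    - [0,0,-14,0,0,0]
  grip: 1

```text
clock: 17.45
eef_pos: [600.1, 87.7, 175.9]
tool_rot: [-3.141, -0.002, 3.14]
force: [0.2, 0.5, -0.9]
width: 85.7
```

```bash
python3 d.py 443.4 258.7 176 3.24
```

```text
inc [15.69 17.07  0.02] [-0.  -0.1 -5.7]
17.45 [600.1  87.7 175.9] [-3.141e+00 -2.000e-03  3.140e+00] 85.65628990504406 [ 0.2  0.5 -0.9] [-0.16  0.63 -0.05  1.7   0.04  0.82  1.34]
```

>>> move_arm:
  increments:
    - [1,1.1,0,0,0,0]
    - [3.5,3.8,0,0,0,-1]
    - [6.5,7,0,0,0,-2]
    - [9.5,10.3,0,0,0,-3]
    - [12.5,13.6,0,0,0,-4.5]
    - [14.7,16,0,0,0,-5.5]
    - [15.6,17,0,0,0,-5.7]
    - [15.6,17.1,0,0,0,-5.7]
    - [15.6,17.1,0,0,0,-5.7]
    - [15.6,17.1,0,0,0,-5.7]
    - [15.6,17.1,0,0,0,-5.7]
    - [15.6,17.1,0,0,0,-5.7]
    - [15.6,17.1,0,0,0,-5.7]

```text
clock: 18.75
eef_pos: [445.7, 258.6, 176.8]
tool_rot: [-3.142, 0.0, -3.045]
force: [-0.2, 0.7, -0.6]
width: 85.7
```

```bash
python3 d.py 443.4 258.7 36.5 3.24
```

```text
inc [ 0.23  0.03 14.03] [-0.   0.  -0.1]
18.75 [445.7 258.6 176.8] [-3.142  0.    -3.045] 85.7176775936824 [-0.2  0.7 -0.6] [-0.53  0.51 -0.07  1.95  0.05  0.68  1.03]
```

>>> move_arm:
  increments:
    - [0.1,0,2,0,0,0]
    - [0.1,0,5,0,0,0]
    - [0.1,0,8,0,0,0]
    - [0.1,0,10.5,0,0,0]
    - [0.1,0,12.5,0,0,0]
    - [0.1,0,13.5,0,0,0]
    - [0.1,0,14,0,0,0]
    - [0.1,0,14,0,0,0]
    - [0.1,0,14,0,0,0]
    - [0.1,0,14,0,0,0]

```text
clock: 19.75
eef_pos: [444.9, 259.5, 37.7]
tool_rot: [3.141, 0.002, -3.044]
force: [-0.5, -0.3, 0.0]
width: 85.4
```

```bash
python3 d.py 443.4 258.7 36.5 3.24;  python3 - <<'E'
from h import *
cv2.imwrite("pics/a5.png",cv2.resize(eyes.get_image("scene")[110:270,230:430,::-1],(700,560)))
E
```

```text
inc [ 0.16 -0.06  0.12] [ 0.1  0.1 -0. ]
19.75 [444.9 259.5  37.7] [ 3.141e+00  2.000e-03 -3.044e+00] 85.38824280980518 [-0.5 -0.3  0. ] [-0.55  0.75 -0.04  2.04  0.08  0.36  1.01]
```

View pics/a5.png

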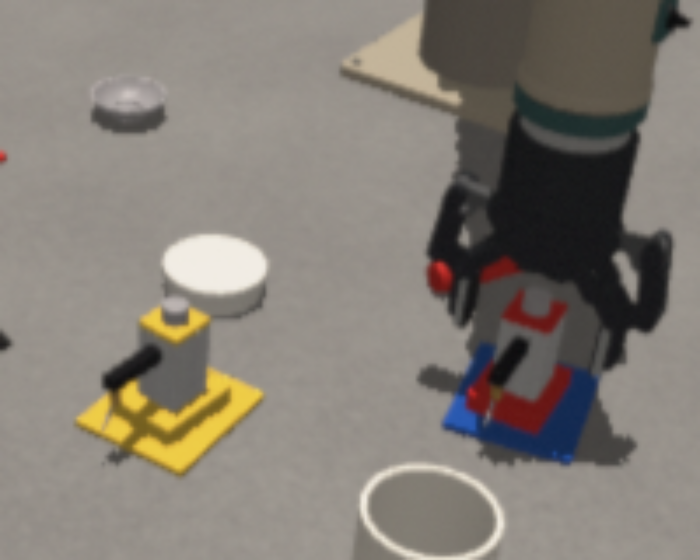

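>>> move_arm:
  increments:
    - [0,0,0,0,0,0]
    - [0,0,0,0,0,0]
    - [0,0,0,0,0,0]
    - [0,0,0,0,0,0]
    - [0,0,0,0,0,0]
    - [0,0,0,0,0,0]
    - [0,0,0,0,0,0]
    - [0,0,0,0,0,0]
    - [0,0,0,0,0,0]
    - [0,0,0,0,0,0]
  grip: -1

```text
clock: 20.8
eef_pos: [444.3, 259.0, 37.0]
tool_rot: [-3.142, 0.0, -3.044]
force: [-1.2, -1.1, 5.5]
width: 31.6
```

```bash
python3 d.py 455 258.7 140 3.24;python3 d.py 465.5 -277.5 140 2.91
```

```text
inc [ -1.06  -0.13 -10.3 ] [-0.  0. -0.]
20.8 [444.3 259.   37. ] [-3.142  0.    -3.044] 31.619294372017 [-1.2 -1.1  5.5] [-0.55  0.75 -0.04  2.04  0.08  0.36  1.01]
inc [  3.13 -53.6  -10.3 ] [-0.   0.  18.9]
20.8 [444.3 259.   37. ] [-3.142  0.    -3.044] 31.619294372017 [-1.2 -1.1  5.5] [-0.55  0.75 -0.04  2.04  0.08  0.36  1.01]
```

>>> move_arm:
  increments:
    - [0,0,-1,0,0,0]
    - [0,0,-3,0,0,0]
    - [0,0,-6,0,0,0]
    - [0,0,-8.5,0,0,0]
    - [0,0,-10,0,0,0]
    - [0.1,-1.5,-10.3,0,0,0.5]
    - [0.3,-5,-10.3,0,0,2]
    - [0.5,-9,-10.3,0,0,3.5]
    - [0.7,-13,-10.3,0,0,5]
    - [1,-17,-10.3,0,0,6.5]
    - [1.2,-21,-10.3,0,0,8]
    - [1.5,-25,-10.3,0,0,9]
    - [1.7,-29,-10.3,0,0,10.5]
    - [1.9,-33,-10.3,0,0,12]
    - [2.1,-37,-10.3,0,0,13.5]
    - [2.4,-41,-10.3,0,0,15]
    - [2.6,-45,-10.3,0,0,16.5]
    - [2.8,-49,-10.3,0,0,18]
    - [3,-52,-10.3,0,0,18.9]
    - [3.1,-53.6,-10.3,0,0,18.9]

```text
clock: 22.8
eef_pos: [463.3, -281.3, 138.8]
tool_rot: [-3.14, -0.002, 2.904]
force: [0.5, 0.5, -2.3]
width: 31.5
```

>>> move_arm:
  increments:
    - [0,0,0,0,0,0]
    - [0,0,0,0,0,0]
    - [0,0,0,0,0,0]
    - [0,0,0,0,0,0]

```text
clock: 23.2
eef_pos: [466.0, -275.5, 139.7]
tool_rot: [3.141, -0.001, 2.912]
force: [-0.5, 0.6, -2.6]
width: 31.3
```

```bash
python3 d.py 465.5 -277.5 37 2.91
```

```text
inc [-1.000e-02 -2.200e-01  1.027e+01] [ 0.1 -0.   0.1]
23.2 [ 466.  -275.5  139.7] [ 3.141e+00 -1.000e-03  2.912e+00] 31.345080494759994 [-0.5  0.6 -2.6] [ 0.53  0.6  -0.06  1.91  0.06  0.64  1.77]
```

>>> move_arm:
  increments:
    - [0,-0.1,2,0,0,0]
    - [0,-0.1,4.5,0,0,0]
    - [0,-0.1,7,0,0,0]
    - [0,-0.1,8.5,0,0,0]
    - [0,-0.1,9.4,0,0,0]
    - [0,-0.1,9.9,0,0,0]
    - [0,-0.1,10.1,0,0,0]
    - [0,-0.1,10.2,0,0,0]
    - [0,-0.1,10.2,0,0,0]
    - [0,-0.1,10.2,0,0,0]

```text
clock: 24.2
eef_pos: [465.9, -278.6, 38.4]
tool_rot: [-3.141, 0.001, 2.909]
force: [-0.3, 0.4, -3.4]
width: 31.0
```

>>> move_arm:
  increments:
    - [0,0,0.05,0,0,0]
    - [0,0,0.1,0,0,0]
    - [0,0,0.1,0,0,0]
    - [0,0,0.1,0,0,0]

```text
clock: 24.6
eef_pos: [465.7, -278.5, 37.0]
tool_rot: [-3.141, 0.0, 2.909]
force: [-0.8, -0.2, -0.5]
width: 31.4
```

Contact is just starting, so go 0.3 mm lower and release.

>>> move_arm:
  increments:
    - [0,0,0.03,0,0,0]
    - [0,0,0.03,0,0,0]
    - [0,0,0.03,0,0,0]

```text
clock: 24.9
eef_pos: [465.7, -278.5, 37.0]
tool_rot: [-3.141, 0.001, 2.909]
force: [-1.0, -0.7, 5.4]
width: 31.5
```

>>> move_arm:
  increments:
    - [0,0,0,0,0,0]
    - [0,0,0,0,0,0]
    - [0,0,0,0,0,0]
    - [0,0,0,0,0,0]
    - [0,0,0,0,0,0]
    - [0,0,0,0,0,0]
    - [0,0,0,0,0,0]
    - [0,0,0,0,0,0]
    - [0,0,-1,0,0,0]
    - [0,0,-4,0,0,0]
    - [0,0,-8,0,0,0]
    - [0,0,-12,0,0,0]
    - [0,0,-14,0,0,0]
    - [0,0,-14,0,0,0]
    - [0,0,-14,0,0,0]
    - [0,0,-14,0,0,0]
  grip: 1

```text
clock: 26.5
eef_pos: [464.7, -277.9, 175.6]
tool_rot: [3.141, -0.002, 2.91]
force: [0.3, -0.2, -0.0]
width: 85.4
```

```bash
python3 d.py 652 -97 176 2.89
```

```text
inc [-14.07  21.92  -0.06] [ 0.  -0.1  1.1]
26.5 [ 464.7 -277.9  175.6] [ 3.141e+00 -2.000e-03  2.910e+00] 85.44518190166234 [ 0.3 -0.2 -0. ] [ 0.53  0.55 -0.07  1.88  0.05  0.72  1.77]
```

>>> move_arm:
  increments:
    - [-1,1.6,0,0,0,0]
    - [-3,4.7,0,0,0,0]
    - [-5.5,8.6,0,0,0,1]
    - [-8,12.5,0,0,0,1]
    - [-10.5,16.4,0,0,0,1]
    - [-12.7,19.8,0,0,0,1]
    - [-13.7,21.4,0,0,0,1]
    - [-14.1,21.9,0,0,0,1]
    - [-14.1,21.9,0,0,0,1]
    - [-14.1,21.9,0,0,0,1]
    - [-14.1,21.9,0,0,0,1]
    - [-14.1,21.9,0,0,0,1]
    - [-14.1,21.9,0,0,0,1]

```text
clock: 27.8
eef_pos: [652.7, -98.6, 176.7]
tool_rot: [-3.141, 0.0, 2.891]
force: [0.1, -0.9, -0.0]
width: 85.2
```

```bash
python3 d.py 652.5 -97.3 36.5 2.89
```

```text
inc [ 0.06  0.12 14.02] [-0.  0.  0.]
27.8 [652.7 -98.6 176.7] [-3.141  0.     2.891] 85.17188369533292 [ 0.1 -0.9 -0. ] [ 0.13  0.7  -0.04  1.54  0.04  0.9   1.4 ]
```

>>> move_arm:
  increments:
    - [0,0.1,2,0,0,0]
    - [0,0.1,5,0,0,0]
    - [0,0.1,8,0,0,0]
    - [0,0.1,10.5,0,0,0]
    - [0,0.1,12.5,0,0,0]
    - [0,0.1,13.5,0,0,0]
    - [0,0.1,14,0,0,0]
    - [0,0.1,14,0,0,0]
    - [0,0.1,14,0,0,0]
    - [0,0.1,14,0,0,0]

```text
clock: 28.8
eef_pos: [654.2, -96.8, 37.7]
tool_rot: [3.141, 0.002, 2.892]
force: [-0.1, 0.4, 0.6]
width: 85.5
```

>>> move_arm:
  increments:
    - [0,0,0,0,0,0]
    - [0,0,0,0,0,0]
    - [0,0,0,0,0,0]
    - [0,0,0,0,0,0]
    - [0,0,0,0,0,0]
    - [0,0,0,0,0,0]
    - [0,0,0,0,0,0]
    - [0,0,0,0,0,0]
    - [0,0,0,0,0,0]
    - [0,0,0,0,0,0]
  grip: -1

```text
clock: 29.8
eef_pos: [653.5, -96.8, 36.7]
tool_rot: [-3.142, 0.0, 2.892]
force: [-0.6, -0.6, 5.0]
width: 31.3
```

```bash
python3 d.py 440 262 160 3.3;  python3 - <<'E'
from h import *
cv2.imwrite("pics/a6.png",cv2.resize(eyes.get_image("scene")[90:250,110:310,::-1],(700,560)))
E
```

```text
inc [ 29.55  29.5  -12.34] [ -0.    0.  -23.4]
29.8 [653.5 -96.8  36.7] [-3.142  0.     2.892] 31.325291675071913 [-0.6 -0.6  5. ] [ 0.13  0.88 -0.04  1.62  0.05  0.64  1.38]
```

View pics/a6.png

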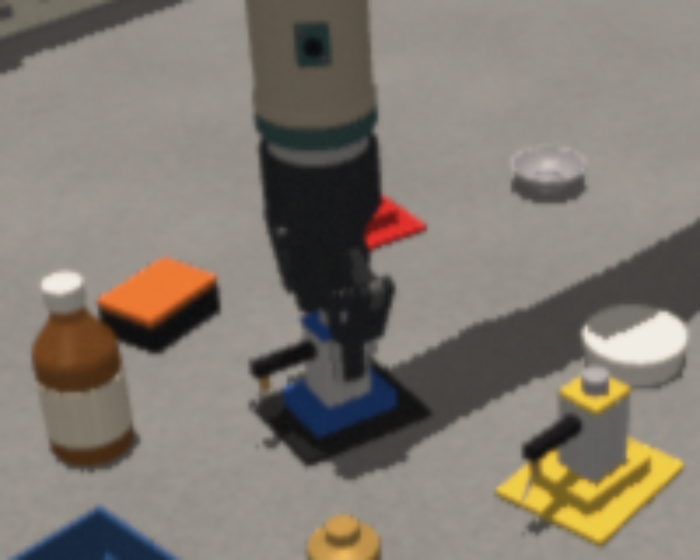

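>>> move_arm:
  increments:
    - [0,0,-1,0,0,0]
    - [0,0,-3,0,0,0]
    - [0,0,-6,0,0,0]
    - [0,0,-9,0,0,0]
    - [0,0,-11.5,0,0,0]
    - [1,1,-12.3,0,0,-1]
    - [3.5,3.5,-12.3,0,0,-3]
    - [6.3,6.3,-12.3,0,0,-5]
    - [9.1,9.1,-12.3,0,0,-7]
    - [11.9,11.9,-12.3,0,0,-9]
    - [14.7,14.7,-12.3,0,0,-12]
    - [17.5,17.5,-12.3,0,0,-14]
    - [20.3,20.3,-12.3,0,0,-16]
    - [23.1,23.1,-12.3,0,0,-18]
    - [25.9,25.9,-12.3,0,0,-20]
    - [28,28,-12.3,0,0,-22]
    - [29.1,29.1,-12.3,0,0,-23.4]
    - [29.5,29.5,-12.3,0,0,-23.4]
    - [29.5,29.5,-12.3,0,0,-23.4]
    - [29.5,29.5,-12.3,0,0,-23.4]

```text
clock: 31.85
eef_pos: [441.1, 260.2, 159.3]
tool_rot: [-3.14, -0.0, -2.985]
force: [0.2, -0.2, -2.7]
width: 31.3
```

>>> move_arm:
  increments:
    - [0,0,0,0,0,0]
    - [0,0,0,0,0,0]
    - [0,0,0,0,0,0]

```text
clock: 32.15
eef_pos: [440.8, 261.3, 159.5]
tool_rot: [-3.141, 0.0, -2.984]
force: [-0.4, 0.5, -3.1]
width: 31.1
```

```bash
python3 d.py 441 262 37 3.3
```

```text
inc [-0.03  0.07 12.25] [-0.   0.  -0.1]
32.15 [440.8 261.3 159.5] [-3.141  0.    -2.984] 31.083399533364144 [-0.4  0.5 -3.1] [-0.5   0.54 -0.13  1.97  0.11  0.64  1.03]
```

>>> move_arm:
  increments:
    - [0,0,2,0,0,0]
    - [0,0,4.5,0,0,0]
    - [0,0,7,0,0,0]
    - [0,0,9.3,0,0,0]
    - [0,0,10.8,0,0,0]
    - [0,0,11.6,0,0,0]
    - [0,0,12,0,0,0]
    - [0,0,12.15,0,0,0]
    - [0,0,12.2,0,0,0]
    - [0,0,12.2,0,0,0]
    - [0,0,12.2,0,0,0]

```text
clock: 33.25
eef_pos: [440.7, 262.2, 38.1]
tool_rot: [3.141, 0.001, -2.983]
force: [-0.3, 0.5, -2.7]
width: 31.3
```

>>> move_arm:
  increments:
    - [0,0,0.03,0,0,0]
    - [0,0,0.07,0,0,0]
    - [0,0,0.07,0,0,0]
    - [0,0,0.07,0,0,0]

```text
clock: 33.65
eef_pos: [440.4, 262.0, 36.8]
tool_rot: [3.142, -0.0, -2.983]
force: [-0.2, -0.9, -3.1]
width: 31.7
```

>>> move_arm:
  increments:
    - [0,0,0.04,0,0,0]
    - [0,0,0.07,0,0,0]
    - [0,0,0.07,0,0,0]
    - [0,0,0.07,0,0,0]

```text
clock: 34.05
eef_pos: [440.4, 262.0, 36.7]
tool_rot: [3.142, 0.0, -2.983]
force: [-2.5, -1.2, 4.6]
width: 31.1
```

Contact. Release and rise.

>>> move_arm:
  increments:
    - [0,0,0,0,0,0]
    - [0,0,0,0,0,0]
    - [0,0,0,0,0,0]
    - [0,0,0,0,0,0]
    - [0,0,0,0,0,0]
    - [0,0,0,0,0,0]
    - [0,0,0,0,0,0]
    - [0,0,0,0,0,0]
    - [0,0,-1,0,0,0]
    - [0,0,-4,0,0,0]
    - [0,0,-8,0,0,0]
    - [0,0,-12,0,0,0]
    - [0,0,-16,0,0,0]
    - [0,0,-19,0,0,0]
    - [0,0,-19,0,0,0]
    - [0,0,-19,0,0,0]
  grip: 1

```text
clock: 35.65
eef_pos: [440.5, 262.0, 227.1]
tool_rot: [3.141, 0.002, -2.983]
force: [-0.8, 0.5, -0.1]
width: 85.0
```

```bash
python3 d.py 260 596 230 2.73
```

```text
inc [12.54 35.84 -0.29] [ 0.1  0.1 32.7]
35.65 [440.5 262.  227.1] [ 3.141e+00  2.000e-03 -2.983e+00] 84.98854297925455 [-0.8  0.5 -0.1] [-0.49  0.44 -0.15  1.9   0.09  0.81  1.05]
```

Back to the start pose, to clear the view for the check.

>>> move_arm:
  increments:
    - [0.7,2,0,0,0,2]
    - [1.9,5.5,0,0,0,5]
    - [3.3,9.5,0,0,0,9]
    - [4.7,13.5,0,0,0,13]
    - [6.1,17.5,0,0,0,17]
    - [7.5,21.5,0,0,0,21]
    - [8.9,25.5,0,0,0,25]
    - [10.3,29.5,0,0,0,28]
    - [11.5,33,0,0,0,31]
    - [12.3,35,0,0,0,32]
    - [12.5,35.8,0,0,0,32]
    - [12.5,35.8,0,0,0,32]
    - [12.5,35.8,0,0,0,32]
    - [12.5,35.8,0,0,0,32]

```text
clock: 37.05
eef_pos: [262.0, 593.9, 225.9]
tool_rot: [-3.14, 0.001, 2.739]
force: [0.1, 0.1, 0.9]
width: 85.6
```

```bash
python3 - <<'E'
from h import *
im=eyes.get_image("top")
L=[([439.5,262,.16],(172,230)),([602,87,0],(238,168)),([464,-277.5,-.23],(381,222))]
a=np.vstack([np.hstack([overlay("top",im,q,6,uv,draw=d) for q,uv in L]) for d in(0,1)])
cv2.imwrite("pics/end_top.png",a); cv2.imwrite("pics/end_scene.png",eyes.get_image("scene")[:,:,::-1])
E
```

```text
(no output)
```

View pics/end_top.png

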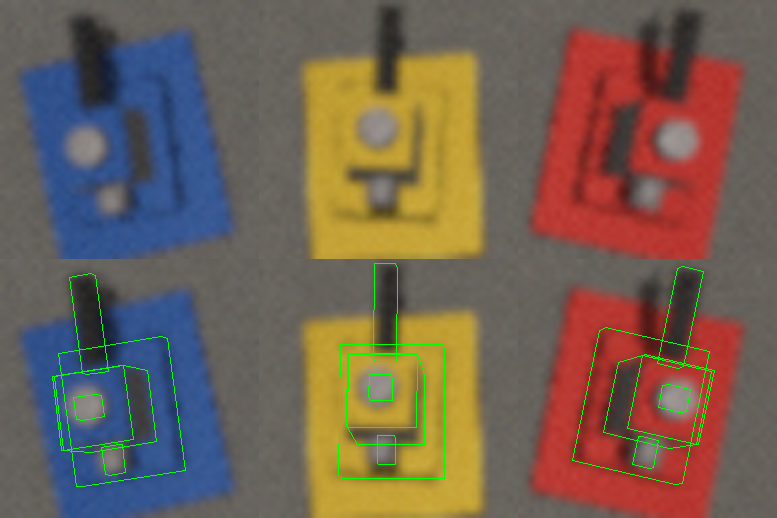

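View pics/end_scene.png

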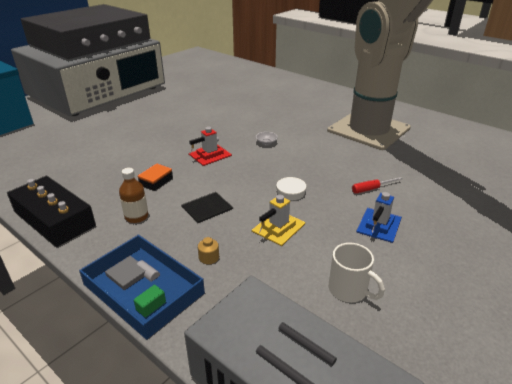

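```bash
python3 -c "
from cell import ctrl
print(ctrl.finish_job())"
```

```text
the job is handed in; nothing more can be done
None
```

All three positioners now stand on the dock of their own colour, released and upright, and the job is handed in. It gave no verdict. The clock read about 37 s of the 104 s allowed.

- **What I did:** I set blue on the parking pad first, then moved yellow to the yellow dock, red to the red dock, and blue from the pad to the blue dock. I lowered each one until the wrist force showed contact before opening the gripper.
- **Placement:** in the last top picture, each base centre lies about 2 to 4 mm from its plate centre, well inside the 15 mm limit. I measured this by eye and with a model overlay, because each base has the same colour as its dock.
- **Surroundings:** the mug, wafer box and tip case look unmoved in the last scene picture. The gripper was clear of everything, back near its start pose.
- **Disagreements:**
  - The automatic fit gave blue's starting yaw as 0.26 rad, but the overlay showed about 0.15, so I used that and the grip went cleanly.
  - TCP readings taken just after a move were off by a few mm, so I went by the settled values.

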